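# Seat a mould insert in the welding fixture and lock it

### The job

Load the aluminium mould insert into the welding fixture: slide it along the deck into the pocket, press it down gently past the spring roller until it lies fully home and level, then swing the red over-centre lever across it. Feel the lever stiffen, take it just past its stiff point so that it snaps fully shut, and do not ram it against its stop; leave the tube, the jar and the brush where they are.

Things in the scene. Friction and masses are not known exactly. Their poses are not given: they have to be found in the camera images.
- insert: Loose aluminium mould insert, a flat block 100 (its x) x 90 (its y) x 35 mm (z), about 0.75 kg, with a dark cavity on top; too wide for most grippers, so it is pushed. Origin at the centre of its underside. It starts on the deck of the fixture, about 195 mm before the pocket, its x roughly along the fixture's x. Press it with less than 40 N.
- pocket (a point): Centre of the mouth of the pocket in the grey fixture, at deck height (30 mm above the table). Fixture axes: x is the loading direction (from the waiting insert to the pocket), y to its left, z up. The flat deck runs from x = -270 to +85, y = -95 to +115 mm. The pocket is 103 mm (x) by 93 mm (y), 12 mm deep; the seated insert stands 23 mm above the deck. The fixture is fixed.
- rail_mouth (a point): Middle of the entry to the guide rails, at deck height, 145 mm before the pocket's centre. Two brass rails, 12 mm high and 9 mm thick, are 133 mm apart here, narrow to 93 mm apart at x = -75 mm and run on straight to x = +51 mm beside the pocket.
- roller_nose (a point): Nose of the brass spring roller in the pocket's entry wall (x = -51 mm), sticking 5 mm into the pocket. A pushed insert drops in nose first and comes up against the far wall; its trailing end stays about 9 mm high on the roller until that end is pressed down with some 5 to 20 N, then the insert lies level and stays.
- lever (a joint): Red lever about its upright pivot, rad: 0 open, 2.07 shut (stop), growing clockwise from above. It points (0.5 - q) rad anticlockwise from the fixture's x. Starts at 0 to 0.4, where friction holds it. A spring resists: the push at the post grows from about 1 N to a peak of 4 to 8 N between 1.1 and 1.55, then eases to nothing somewhere between 1.6 and 1.9 (unmarked, varies), beyond which it snaps shut. Push under 20 N.
- lever_hinge (a point): Pivot axis of the lever, at the mid-height of its bar, 62 mm above the table; in the fixture's axes at x = -25, y = +67 mm from the pocket's centre.
- knob (a point): Point in the upright red grip post at the lever's free end, 140 mm from the pivot, 92 mm above the table. The post is 18 mm in diameter and stands from 68 to 114 mm above the table; the bar under it is 18 mm wide and lies 56 to 68 mm above the table (3 mm above the seated insert's top, it fouls an insert that is not home).
- tube: Bystander: blue capped rod tube, 46 mm in diameter, 160 mm tall, standing; origin at the centre of its underside.
- jar: Bystander: jar with a yellow cap, 56 mm in diameter, 90 mm tall, standing; origin at the centre of its underside.
- brush: Bystander: hand brush lying flat, about 200 mm long; origin on its underside.
Mind the look-alikes: they are no part of the job. Of the things like the insert, leave any that is blue or yellow; of the rest the larger one is meant.

How it is judged:
By the outcome, as a careful person would: the job done as asked, in the order asked, and still so for the second after the job is handed in, with the robot touching nothing.
It also fails if it takes over 70 s, if anything falls off the work surface, if the arm or the gripper's body presses on something with over 40 N, if the wrist force passes 120 N, or if a joint passes its speed limit or range.

### The arm

A 6-joint arm with a two-finger parallel gripper is mounted at the origin on the work surface. World frame = base frame: x ahead of the robot, y to its left, z up, the work surface at z = 0. Lengths are in m, angles in rad, forces in N, time in s.
With the tool pointing down it reaches from about 0.35 to 0.85 m from the base axis. Payload 8.1 kg.
Tool frame: the origin (TCP) lies midway between the tips of the shut fingers; the grasp point (between the pads) lies 19 mm behind it; z points along the fingers, y is the line along which they close (so a half turn about z gives the same grasp; the last joint's range is limited). The gripper opens to 93 mm and grips with 3 to 60 N. Pads are 15 mm wide; open, the fingers measure 128 mm over their backs; the gripper's body (75 mm by 188 mm) begins 65 mm behind the grasp point.
Start: joints at [-0.085, 0.13, 1.488, -0, 1.523, -0.085], TCP at [0.6, 0, 0.195] pointing down, gripper open.
Joint ranges: [-2.96, 2.96], [-0.89, 2.26], [0.02, 2.5], [-1.34, 4.48], [0, 2.73], [-2.66, 2.66]. Speed limits (rad/s): [2.39, 2.39, 2.79, 3.14, 3.14, 3.14].

### API

Orientations are given as a rotation vector (axis times angle).
In Python, from plant import robot, cams gives the robot as it stands. The module is installed in compiled form; this text tells all that it offers.
- The arm moves only by the tool play_rows, never from a script. Its arguments are lists of equal length, an entry for each row: "slide": the shift along the tool's x, y, z scaled (see below), a list of three; "twist": the turn, a rotation vector about the tool's x, y, z scaled (see below), a list of three. A call has exactly 8 rows; each row shifts and turns the commanded pose from where the row before left it, along the tool's axes as they then stand; what a row does not reach is not made up. The controller multiplies each number of a shift by 25 cm and each number of a turn by 60 degrees. A row lasts 1/10 s, in which the tool goes at most 50 mm and 8.59 degrees, less where a joint would pass 70% of its speed; a pose out of reach is approached as far as the arm can. A call with a number of a shift or a turn outside -1 to 1 is refused whole. A call with a gripper value outside its range is refused whole. "fingers" is the closure, from -1 (fully open) to 1 (shut), set as the call begins (left out, the last holds). The fingers move at their own pace and stop on an object; "force" is the grip in N (left out, the last holds). Time passes only in rows, so rows that do not move let the fingers close, or fill a call up. It gives the time, the measured TCP pose, the force, the opening and the grip force at its end, in the units of the state.
- robot.read_state(): the state, without advancing time (a new reading comes with each control period).
- cams.read_camera(name): name is "scene" or "side" or "wrist"; returns (picture, depth): 384x512x3 uint8, red, green, blue; 384x512 float32, m along the optical axis (not along the pixel's ray), 0 where there is no reading.
- cams.get_calibration(name): a dict with "fx", "fy", "cx", "cy" (pixels), "world_from_camera" (4x4, takes a point from camera to world coordinates). Camera axes: x right, y down, z forward; pixel columns grow to the right and rows downward; lengths in m; the calibration is good to about 2 mm. The wrist camera is an equidistant fisheye: a pixel r from the principal point sees the ray r / f radians off the axis. A picture is of the moment at which its call begins: read the wrist's pose just before it. get_calibration takes no time and is no camera call; for the wrist camera it gives the pose at the moment of the call.
- robot.close_job(): hands the job in; it is judged then, once.
The state is a dict: "t": time; "q": joint angles; "dq": joint speeds; "joint_torque": joint torques, N m; "tool_pos": TCP position; "orientation": TCP orientation; "force": force on the tool from outside, world axes, zero at the start; "wrist_torque": the same for the moment, N m; "opening": finger opening in m; "gripper_force": force on a finger pad.
Only numpy, scipy, OpenCV 4.12 (cv2) and the standard library are available. Lean on these libraries where they do the work, as an engineer would, in place of code of your own. Each camera call takes 0.05 s, during which the arm holds its last target. There are 200 camera calls.

## Working session

There is one attempt and no reset: what is moved stays moved. The work goes in short steps, Python scripts to look and compute and a tool call to move; the robot and the scene stay as the last step left them, time stands still between calls to the robot, and variables do not carry over. Pictures are saved under pics/ and viewed, at most 10 in all, crops included, and the job is handed in when it is done.

Besides the shell and the picture viewer there is one more tool, called after "Request:" as name(argument=value, ...), one argument or row to a line, values as JSON. play_rows: Moves the arm, as the interface text tells. Shifts and turns lie within -1 to 1; 1 stands for 25 cm of shift or 60 degrees of turn. Its arguments: {"type":"object","properties":{"slide":{"type":"array"},"twist":{"type":"array"},"fingers":{"type":"number"},"force":{"type":"number"}},"required":["slide","twist"]}

```bash
mkdir -p pics
cat > h.py <<'E'
import numpy as np, cv2
from plant import robot, cams
def snap(n,f):
    p,d=cams.read_camera(n); cv2.imwrite(f'pics/{f}.png',p[:,:,::-1]); np.savez(f'pics/{f}.npz',p=p,d=d,T=cams.get_calibration(n)['world_from_camera']); return p,d
def ray(n,u,v,z):
    c=cams.get_calibration(n);T=np.array(c['world_from_camera'])
    r=T[:3,:3]@np.array([(u-c['cx'])/c['fx'],(v-c['cy'])/c['fy'],1]);o=T[:3,3]
    return o+r*(z-o[2])/r[2]
E
python3 - <<'E'
from h import *
a,_=snap('scene','s0');b,_=snap('side','d0')
print(robot.read_state())
for n in('scene','side'):print(cams.get_calibration(n))
E
```

```text
{'t': 0.1, 'q': array([-8.53845930e-02,  1.31071075e-01,  1.48916312e+00,  5.78831923e-06,
        1.52300803e+00, -8.53945693e-02]), 'dq': array([-0.0005087 , -0.00075132, -0.00122241,  0.00106957,  0.00122599,
       -0.00079499]), 'joint_torque': array([ 2.89806376e-03, -5.61339462e+01, -4.93095982e+01,  7.72326719e-02,
        2.89617141e-02, -2.83941080e-05]), 'tool_pos': array([5.99449148e-01, 8.10614926e-05, 1.94305071e-01]), 'orientation': array([-2.22053564e+00, -2.22055716e+00,  1.66166271e-03]), 'force': array([0.50610677, 0.58343745, 1.07497644]), 'wrist_torque': array([0.03957825, 0.03167583, 0.03128916]), 'gripper_force': 0.0, 'opening': 0.09326682818842759}
{'fx': 349.0160558875681, 'fy': 349.0160558875681, 'cx': 255.5035949076746, 'cy': 186.61705109995336, 'world_from_camera': array([[ 0.67606625,  0.60092516, -0.42640753,  1.03308028],
       [ 0.73678181, -0.5439913 ,  0.40152961, -0.37946514],
       [ 0.00932726, -0.58562993, -0.81052489,  0.90014524],
       [ 0.        ,  0.        ,  0.        ,  1.        ]])}
{'fx': 367.2975347198563, 'fy': 367.2975347198563, 'cx': 255.0195261433225, 'cy': 191.99935849778038, 'world_from_camera': array([[-0.99678199, -0.04288318,  0.06772521,  0.49062917],
       [-0.07824392,  0.70413243, -0.70574458,  0.85660634],
       [-0.01742294, -0.70877257, -0.70522187,  0.94797098],
       [ 0.        ,  0.        ,  0.        ,  1.        ]])}
```

View pics/s0.png

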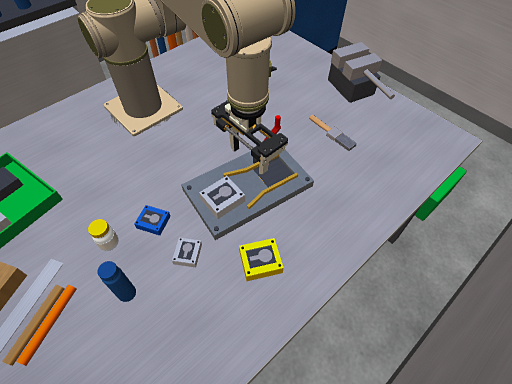

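View pics/d0.png

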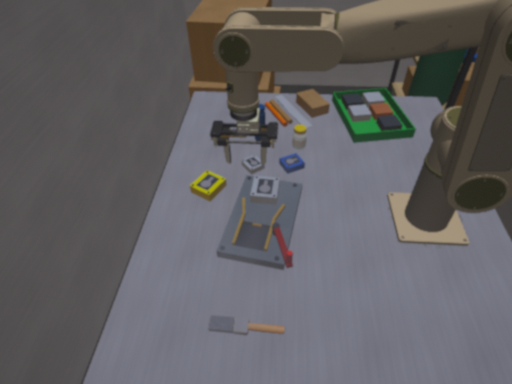

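Candidates for the insert in the scene view are the large grey block on the deck (222,193), a small grey one (186,251), a blue one (152,218) and a yellow one (261,258). I choose the large grey one on the deck and check it in a close crop.

Run:
```python
import cv2
b=cv2.imread('pics/d0.png')[165:275,210:312]
cv2.imwrite('pics/c0.png',cv2.resize(b,None,fx=5.4,fy=5.4,interpolation=cv2.INTER_CUBIC))
b=cv2.imread('pics/s0.png')[105:245,175:320]
cv2.imwrite('pics/c1.png',cv2.resize(b,None,fx=4.2,fy=4.2,interpolation=cv2.INTER_CUBIC))
```

```text
(no output)
```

View pics/c0.png

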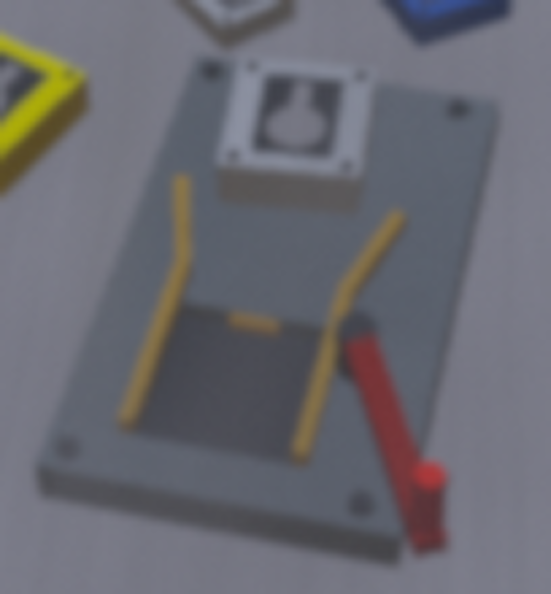

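View pics/c1.png

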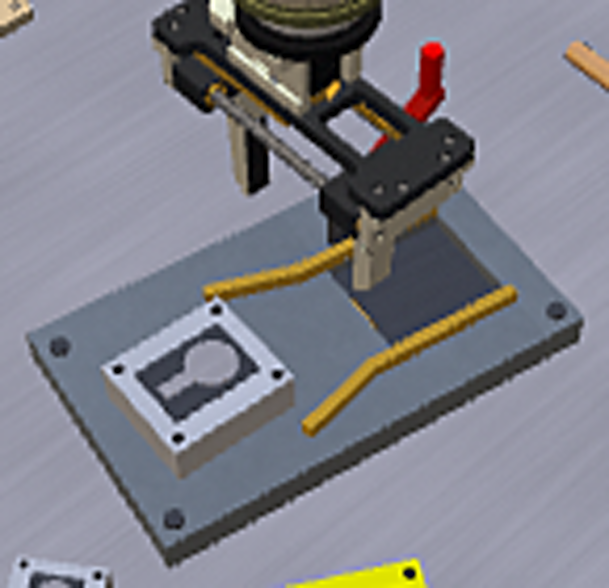

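The crops confirm the choice. The large grey insert sits on the deck, with the rails, dark pocket, brass roller and open red lever beside it. Loading runs towards the bottom of the side view (+y world).

```bash
cat > fit.py <<'E'
from h import *
def rigid(A,B):
    A=np.array(A,float);B=np.array(B,float);a=A.mean(0);b=B.mean(0)
    H=(A-a).T@(B-b);th=np.arctan2(H[0,1]-H[1,0],H[0,0]+H[1,1])
    R=np.array([[np.cos(th),-np.sin(th)],[np.sin(th),np.cos(th)]]);t=b-R@a
    return th,t,np.linalg.norm((A@R.T+t)-B,axis=1)
S=lambda x,y,z:ray('side',210+x/5.4,165+y/5.4,z)[:2]
C=lambda x,y,z:ray('scene',175+x/4.2,105+y/4.2,z)[:2]
E
python3 - <<'E'
from fit import *
D=[(-.27,-.095),(-.27,.115),(.085,.115),(.085,-.095)]
I=[(-.05,-.045),(-.05,.045),(.05,.045),(.05,-.045)]
ds=[S(*p,.03) for p in[(197,58),(497,103),(400,540),(40,467)]]
dc=[C(*p,.03) for p in[(170,548),(30,340),(580,325)]]
is_=[S(*p,.065) for p in[(238,62),(378,75),(365,180),(218,167)]]
ic=[C(*p,.065) for p in[(178,455),(103,370),(215,297),(295,375)]]
for a,b in[(D,ds),([D[0],D[1],D[3]],dc),(D+[D[0],D[1],D[3]],ds+dc),(I,is_),(I,ic),(I+I,is_+ic)]:
    th,t,r=rigid(a,b);print(np.degrees(th).round(2),t.round(4),(r*1000).round(1))
# red knob top z .114
for p in[(430,468)]:print('knob side',S(*p,.114))
print('knob scene',C(432,48,.114))
E
```

```text
80.73 [0.5678 0.1348] [1.8 1.6 1.3 2.6]
80.41 [0.5773 0.1326] [4.9 3.3 5.5]
80.77 [0.5714 0.1339] [5.4 2.6 2.3 5.5 3.8 7.6 8.6]
86.6 [ 0.5412 -0.0529] [1.9 2.5 2.  1.8]
87.86 [ 0.5475 -0.0549] [0.7 1.4 0.7 0.4]
87.23 [ 0.5444 -0.0539] [2.3 5.9 4.2 2.4 3.3 4.6 3.4 2.3]
knob side [0.45697931 0.24915791]
knob scene [0.46069069 0.25444085]
```

Request:
play_rows(
  slide=[
    [-0.132, -0.072, 0],
    [-0.132, -0.072, 0],
    [-0.132, -0.072, 0],
    [-0.132, -0.072, 0],
    [0, 0, 0],
    [0, 0, 0],
    [0, 0, 0],
    [0, 0, 0],
  ],
  twist=[
    [0, 0, 0],
    [0, 0, 0],
    [0, 0, 0],
    [0, 0, 0],
    [0, 0, 0.077],
    [0, 0, 0.077],
    [0, 0, 0],
    [0, 0, 0],
  ],
  fingers=0,
)

```text
t: 0.9
tool_pos: [0.5278, -0.1318, 0.1949]
orientation: [-2.39, -2.038, 0.0]
force: [0.0, 0.5, -0.2]
opening: 0.0466
gripper_force: 0.0
```

Run:
```python
from h import *
s=robot.read_state();print(s['t'],s['tool_pos'],s['orientation'],s['opening'],s['force'])
snap('wrist','w1');print(cams.get_calibration('wrist'))
```

```text
0.9 [ 0.52780835 -0.1318315   0.19488615] [-2.39020300e+00 -2.03784865e+00  4.87424389e-04] 0.04664258112343984 [ 0.00393677  0.54702112 -0.15630726]
{'fx': 297.3186396354542, 'fy': 297.3186396354542, 'cx': 256.99730365654705, 'cy': 190.139363974689, 'world_from_camera': array([[ 0.98760574, -0.15018532, -0.04559901,  0.53976507],
       [-0.15694984, -0.94735235, -0.27908829, -0.05303231],
       [-0.00128337,  0.28278596, -0.95918218,  0.38503137],
       [ 0.        ,  0.        ,  0.        ,  1.        ]])}
```

View pics/w1.png

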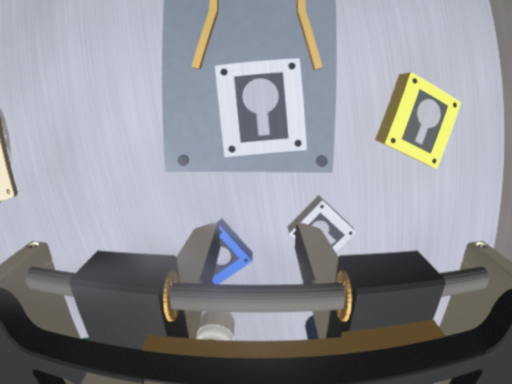

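The wrist view shows the insert's top corners at (215,65), (299,58), (306,150) and (226,157). The deck's rear corners are at (165,172) and (333,172), and the rail mouths at (196,67) and (317,67).

```bash
cat >> fit.py <<'E'
def W(u,v,z,T=None):
    c=cams.get_calibration('wrist');T=np.array(c['world_from_camera']) if T is None else T
    d=np.array([u-c['cx'],v-c['cy']])/c['fx'];r=np.linalg.norm(d)
    q=T[:3,:3]@np.r_[d/r*np.sin(r),np.cos(r)];o=T[:3,3]
    return (o+q*(z-o[2])/q[2])[:2]
E
python3 - <<'E'
from fit import *
I=[(.05,.045),(.05,-.045),(-.05,-.045),(-.05,.045)]
t1,p1,r1=rigid(I,[W(*p,.065) for p in[(215,65),(299,58),(306,150),(226,157)]])
D=[(-.27,.115),(-.27,-.095),(-.145,.071),(-.145,-.071)]
t2,p2,r2=rigid(D,[W(*p,z) for p,z in[((165,172),.03),((333,172),.03),((196,67),.042),((317,67),.042)]])
print(np.degrees(t1),p1,r1*1e3);print(np.degrees(t2),p2,r2*1e3)
c,s=np.cos(t2),np.sin(t2);R=np.array([[c,-s],[s,c]])
print('insert in fix',R.T@(p1-p2)); T=robot.read_state()['tool_pos'][:2];print('tool in fix',R.T@(T-p2))
E
```

```text
86.3508830566776 [ 0.54386864 -0.05599022] [0.81911455 0.48776182 1.01476027 1.27358856]
80.95205861333973 [0.56859281 0.13478747] [1.11862342 1.19839163 1.94450384 1.90552439]
insert in fix [-0.19229201 -0.00558533]
tool in fix [-0.26960781 -0.00173465]
```

Request:
play_rows(
  slide=[
    [-0.02, -0.004, 0],
    [-0.02, -0.003, 0.05],
    [0, 0, 0.15],
    [0, 0, 0.15],
    [0, 0, 0.15],
    [0, 0, 0.1],
    [0, 0, 0],
    [0, 0, 0],
  ],
  twist=[
    [0, 0, 0],
    [0, 0, 0],
    [0, 0, 0],
    [0, 0, 0],
    [0, 0, 0],
    [0, 0, 0],
    [0, 0, 0],
    [0, 0, 0],
  ],
)

```text
t: 1.75
tool_pos: [0.5241, -0.1416, 0.0449]
orientation: [-2.392, -2.035, 0.001]
force: [0.8, 0.2, -0.0]
opening: 0.046
gripper_force: 0.0
```

Request:
play_rows(
  slide=[
    [0.04, 0, 0],
    [0.04, 0, 0],
    [0.04, 0, 0],
    [0.04, 0, 0],
    [0.04, 0, 0],
    [0.04, 0, 0],
    [0.04, 0, 0],
    [0.04, 0, 0],
  ],
  twist=[
    [0, 0, 0],
    [0, 0, 0],
    [0, 0, 0],
    [0, 0, 0],
    [0, 0, 0],
    [0, 0, 0],
    [0, 0, 0],
    [0, 0, 0],
  ],
)

```text
t: 2.55
tool_pos: [0.5376, -0.0617, 0.0452]
orientation: [-2.393, -2.035, 0.0]
force: [-0.1, 0.1, 0.3]
opening: 0.0464
gripper_force: 0.0
```

Run:
```python
from h import *
s=robot.read_state();print(s['tool_pos'],s['force'])
snap('wrist','w2')
```

```text
[ 0.53759832 -0.06167758  0.04518495] [-0.10962762  0.09885851  0.34220069]
```

View pics/w2.png

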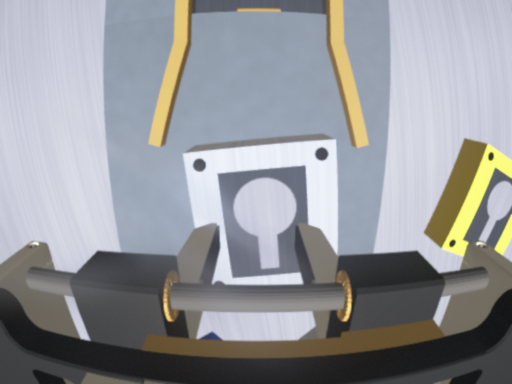

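```bash
cat >> fit.py <<'E'
th=np.radians(80.9);RF=np.array([[np.cos(th),-np.sin(th)],[np.sin(th),np.cos(th)]]);PF=np.array([.569,.1345])
F=lambda p:RF.T@(np.array(p)[:2]-PF)
E
python3 - <<'E'
from fit import *
for p,z in[((185,153),.065),((335,137),.065),((150,144),.042),((367,144),.042)]:print(F(W(*p,z)))
print(F(robot.read_state()['tool_pos']))
E
```

```text
[-0.14515198  0.04336556]
[-0.13558882 -0.04482997]
[-0.14194526  0.07387181]
[-0.14195711 -0.07426526]
[-1.97397783e-01  5.85785593e-05]
```

Run:
```python
from fit import *
z=np.load('pics/w2.npz');d=z['d']
for u,v in[(200,150),(260,150),(205,235),(312,235),(263,205),(230,270),(260,100),(250,290)]:print(u,v,d[v,u])
c=cams.get_calibration('wrist');print(c['world_from_camera'])
print(robot.read_state())
b,_=snap('side','d1')
cv2.imwrite('pics/c2.png',cv2.resize(b[120:275,190:330,::-1],None,fx=3.8,fy=3.8,interpolation=cv2.INTER_CUBIC))
```

```text
200 150 0.17325698
260 150 0.1699181
205 235 0.16348085
312 235 0.16173212
263 205 0.17820425
230 270 0.19246498
260 100 0.19628157
250 290 0.07791341
[[ 9.87293276e-01 -1.52189510e-01 -4.57202293e-02  5.49658927e-01]
 [-1.58905957e-01 -9.47232012e-01 -2.78388959e-01  1.81522008e-02]
 [-9.39785617e-04  2.82116764e-01 -9.59379616e-01  2.35289511e-01]
 [ 0.00000000e+00  0.00000000e+00  0.00000000e+00  1.00000000e+00]]
{'t': 2.6, 'q': array([-2.07225930e-01,  9.78065424e-02,  1.80662797e+00,  8.51255407e-04,
        1.23742822e+00, -4.68128262e-02]), 'dq': array([-2.36824525e-02,  1.52644360e-03, -7.93378600e-05, -2.86936830e-03,
       -1.25503264e-03, -3.78876009e-02]), 'joint_torque': array([ -2.55919218, -49.88724589, -45.24618745,  -0.70625128,
        -0.0635944 ,  -0.31913459]), 'tool_pos': array([ 0.53772211, -0.06040403,  0.04514697]), 'orientation': array([-2.39202926e+00, -2.03552597e+00, -7.39661710e-04]), 'force': array([0.35159653, 0.99742061, 0.29345756]), 'wrist_torque': array([ 0.06161556, -0.01052513,  0.01119184]), 'gripper_force': 0.0, 'opening': 0.04671284464462079}
```

View pics/c2.png

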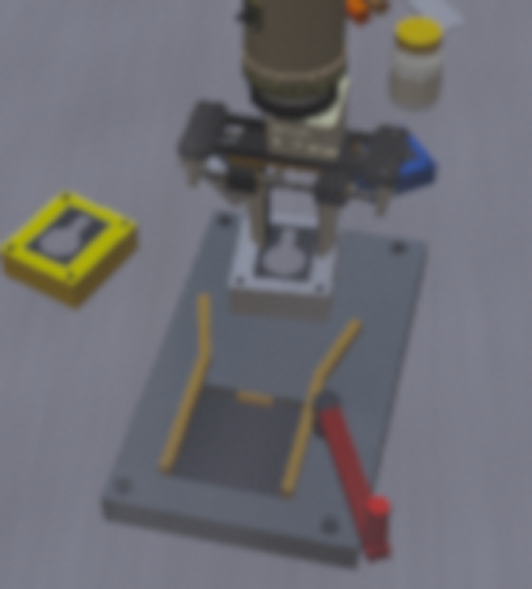

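Run:
```python
from fit import *
z=np.load('pics/w2.npz');d=z['d'];T=z['T'];c=cams.get_calibration('wrist')
def P(u,v):
    a=np.array([u-c['cx'],v-c['cy']])/c['fx'];r=np.linalg.norm(a);q=np.r_[a/r*np.sin(r),np.cos(r)]
    w=T[:3,:3]@(q/q[2]*d[v,u])+T[:3,3];return np.r_[F(w),w[2]].round(4)
for u in(208,262,313):
    for v in range(214,300,8):print(u,v,P(u,v))
```

```text
208 214 [-0.1834  0.0312  0.0651]
208 222 [-0.1886  0.0314  0.0655]
208 230 [-0.1874  0.029   0.0804]
208 238 [-0.1872  0.0273  0.0913]
208 246 [-0.1873  0.0259  0.1006]
208 254 [-0.189   0.0252  0.106 ]
208 262 [-0.1895  0.0242  0.1131]
208 270 [-0.1926  0.0241  0.1154]
208 278 [-0.1969  0.0243  0.1158]
208 286 [-0.1179  0.0007  0.2353]
208 294 [-0.1671  0.0142  0.1691]
262 214 [-0.1824 -0.0021  0.0673]
262 222 [-0.1876 -0.0021  0.0673]
262 230 [-0.1937 -0.0022  0.0657]
262 238 [-0.1982 -0.0022  0.068 ]
262 246 [-0.2048 -0.0023  0.066 ]
262 254 [-0.2102 -0.0023  0.0667]
262 262 [-0.2162 -0.0023  0.0667]
262 270 [-0.2232 -0.0024  0.0654]
262 278 [-0.229  -0.0024  0.0663]
262 286 [-0.1661 -0.0006  0.1661]
262 294 [-0.167  -0.0006  0.1688]
313 214 [-0.1833 -0.0338  0.0653]
313 222 [-0.1885 -0.034   0.0657]
313 230 [-0.1869 -0.0311  0.0815]
313 238 [-0.188  -0.0297  0.09  ]
313 246 [-0.1874 -0.0278  0.1006]
313 254 [-0.1874 -0.0264  0.1092]
313 262 [-0.1869 -0.0248  0.1178]
313 270 [-0.1876 -0.0239  0.1236]
313 278 [-0.1892 -0.0234  0.1276]
313 286 [-0.1655 -0.0147  0.1675]
313 294 [-0.1663 -0.0143  0.1703]
```

The side view and wrist depth both show the fingers passing through the insert without moving it and with no force. That isn't physically plausible, so I'll back out upwards, close the fingers and test contact gently.

Request:
play_rows(
  slide=[
    [0, 0, -0.08],
    [0, 0, -0.08],
    [-0.1, 0, 0],
    [-0.1, 0, 0],
    [-0.1, 0, 0],
    [-0.02, 0, 0],
    [0, 0, 0.08],
    [0, 0, 0.08],
  ],
  twist=[
    [0, 0, 0],
    [0, 0, 0],
    [0, 0, 0],
    [0, 0, 0],
    [0, 0, 0],
    [0, 0, 0],
    [0, 0, 0],
    [0, 0, 0],
  ],
  fingers=1,
  force=20,
)

```text
t: 3.45
tool_pos: [0.5255, -0.142, 0.0455]
orientation: [2.393, 2.033, 0.002]
force: [0.1, 0.9, 0.3]
opening: 0.0007
gripper_force: 0.0
```

Request:
play_rows(
  slide=[
    [0.04, 0, 0],
    [0.04, 0, 0],
    [0.04, 0, 0],
    [0.04, 0, 0],
    [0.02, 0, 0],
    [0.02, 0, 0],
    [0.02, 0, 0],
    [0.02, 0, 0],
  ],
  twist=[
    [0, 0, 0],
    [0, 0, 0],
    [0, 0, 0],
    [0, 0, 0],
    [0, 0, 0],
    [0, 0, 0],
    [0, 0, 0],
    [0, 0, 0],
  ],
)

```text
t: 4.25
tool_pos: [0.5344, -0.0821, 0.0453]
orientation: [2.393, 2.035, 0.0]
force: [-0.1, -0.2, -0.7]
opening: 0.0002
gripper_force: 0.0
```

```bash
cat >> fit.py <<'E'
def ins(f):
    s=robot.read_state();p,d=snap('wrist',f);T=np.load(f'pics/{f}.npz')['T'];c=cams.get_calibration('wrist')
    vv,uu=np.mgrid[:384,:512];a=np.stack([uu-c['cx'],vv-c['cy']],-1)/c['fx'];r=np.linalg.norm(a,axis=-1,keepdims=True)+1e-9
    q=np.concatenate([a/r*np.tan(r),np.ones_like(r)],-1);w=(q*d[...,None])@T[:3,:3].T+T[:3,3]
    return s,p,np.concatenate([(w[...,:2]-PF)@RF,w[...,2:]],-1)
E
python3 - <<'E'
from fit import *
s,p,w=ins('w3')
print(s['t'],F(s['tool_pos']),s['tool_pos'],s['force'],s['opening'])
m=(abs(w[...,2]-.066)<.004)&(p.min(-1)>120)&(np.ptp(p.astype(int),axis=-1)<40)&(abs(w[...,1])<.09)&(w[...,0]>-.3)
n,l,st,_=cv2.connectedComponentsWithStats(m.astype(np.uint8));k=1+st[1:,4].argmax()
q=w[l==k][:,:2].astype(np.float32);print(st[k],cv2.minAreaRect(q*1000),q.max(0),q.min(0))
E
```

```text
4.25 [-2.19311887e-01 -1.00757303e-04] [ 0.53441354 -0.08206752  0.0453327 ] [-0.1224584  -0.22425806 -0.6990446 ] 0.00015540209996135393
[  182   104   159   153 11606] ((-189.9270782470703, -4.6016998291015625), (97.79374694824219, 90.6994400024414), 5.19271183013916) [-0.13747835  0.04447641] [-0.23490751 -0.05381974]
```

No contact with shut fingers either. The colliding pads may sit higher than the tips, since the grasp point is 19 mm behind the TCP, so I'll retry with the tips just above the deck.

Request:
play_rows(
  slide=[
    [0, 0, -0.08],
    [0, 0, -0.08],
    [-0.1, 0, 0],
    [-0.14, 0, 0],
    [0, 0, 0],
    [0, 0, 0.08],
    [0, 0, 0.1],
    [0, 0, 0.02],
  ],
  twist=[
    [0, 0, 0],
    [0, 0, 0],
    [0, 0, 0],
    [0, 0, 0],
    [0, 0, 0],
    [0, 0, 0],
    [0, 0, 0],
    [0, 0, 0],
  ],
  fingers=0,
)

```text
t: 5.1
tool_pos: [0.5223, -0.1405, 0.0321]
orientation: [-2.39, -2.032, 0.004]
force: [-0.4, 0.2, -0.2]
opening: 0.0463
gripper_force: 0.0
```

Request:
play_rows(
  slide=[
    [0.04, 0, 0],
    [0.04, 0, 0],
    [0.04, 0, 0],
    [0.04, 0, 0],
    [0.02, 0, 0],
    [0.02, 0, 0],
    [0.02, 0, 0],
    [0.02, 0, 0],
  ],
  twist=[
    [0, 0, 0],
    [0, 0, 0],
    [0, 0, 0],
    [0, 0, 0],
    [0, 0, 0],
    [0, 0, 0],
    [0, 0, 0],
    [0, 0, 0],
  ],
)

```text
t: 5.9
tool_pos: [0.5353, -0.0827, 0.0365]
orientation: [2.391, 2.034, 0.0]
force: [-1.3, -6.2, 1.5]
opening: 0.0467
gripper_force: 3.0
```

```bash
cat > chk.py <<'E'
import sys
from fit import *
s,p,w=ins(sys.argv[1])
print(s['t'],F(s['tool_pos']),s['tool_pos'],s['force'],s['opening'])
m=(abs(w[...,2]-.066)<.004)&(p.min(-1)>120)&(np.ptp(p.astype(int),axis=-1)<40)&(abs(w[...,1])<.09)&(w[...,0]>-.3)
n,l,st,_=cv2.connectedComponentsWithStats(m.astype(np.uint8));k=1+st[1:,4].argmax()
q=w[l==k][:,:2].astype(np.float32);print(st[k],cv2.minAreaRect(q*1000),q.max(0),q.min(0))
E
python3 chk.py w4
```

```text
5.9 [-0.2198219  -0.00104101] [ 0.5352613  -0.08271982  0.0364976 ] [-1.29943001 -6.1866035   1.45057973] 0.046728674941887254
[  191    50   166   180 15907] ((-159.72653198242188, -9.641578674316406), (91.15558624267578, 101.69642639160156), 89.87992858886719) [-0.10882812  0.0359883 ] [-0.21050456 -0.05525012]
```

Request:
play_rows(
  slide=[
    [0.024, 0, 0],
    [0.024, 0, 0],
    [0.024, 0, 0],
    [0.024, 0, 0],
    [0.024, 0, 0],
    [0.024, 0, 0],
    [0.024, 0, 0],
    [0.024, 0, 0],
  ],
  twist=[
    [0, 0, 0],
    [0, 0, 0],
    [0, 0, 0],
    [0, 0, 0],
    [0, 0, 0],
    [0, 0, 0],
    [0, 0, 0],
    [0, 0, 0],
  ],
)

```text
t: 6.75
tool_pos: [0.5383, -0.0415, 0.0359]
orientation: [2.392, 2.033, -0.019]
force: [-9.2, -12.3, 7.9]
opening: 0.0467
gripper_force: 6.9
```

```bash
python3 chk.py w5
```

```text
6.75 [-0.17862833  0.00247415] [ 0.53830548 -0.04148877  0.03590888] [ -9.23765837 -12.25342919   7.88246233] 0.046677357304475
[  183    48   168   183 16279] ((-114.46986389160156, -4.649845123291016), (102.34966278076172, 90.72525024414062), 1.3452658653259277) [-0.062424    0.04173711] [-0.16596073 -0.05103501]
```

Request:
play_rows(
  slide=[
    [0.016, -0.006, 0],
    [0.016, -0.006, 0],
    [0.016, -0.004, 0],
    [0.016, 0, 0],
    [0.016, 0, 0],
    [0.016, 0, 0],
    [0.016, 0, 0],
    [0.016, 0, 0],
  ],
  twist=[
    [0, 0, 0],
    [0, 0, 0],
    [0, 0, 0],
    [0, 0, 0],
    [0, 0, 0],
    [0, 0, 0],
    [0, 0, 0],
    [0, 0, 0],
  ],
)

```text
t: 7.6
tool_pos: [0.5422, -0.0041, 0.0357]
orientation: [2.392, 2.035, -0.005]
force: [-8.2, -11.1, 4.9]
opening: 0.0466
gripper_force: 5.9
```

```bash
python3 chk.py w6
```

```text
7.6 [-0.14108008  0.00452706] [ 0.54221696 -0.00408843  0.03572523] [ -8.23356978 -11.14038802   4.85285645] 0.04656116228952606
[  187    50   167   181 16172] ((-81.09873962402344, -2.065563201904297), (101.57998657226562, 90.48672485351562), 0.2892339527606964) [-0.03018761  0.04324166] [-0.13204442 -0.04753439]
```

Request:
play_rows(
  slide=[
    [0.02, 0, 0],
    [0.02, 0, 0],
    [0.02, 0, 0],
    [0.02, 0, 0],
    [0.02, 0, 0],
    [0.02, 0, 0],
    [0.02, 0, 0],
    [0.02, 0, 0],
  ],
  twist=[
    [0, 0, 0],
    [0, 0, 0],
    [0, 0, 0],
    [0, 0, 0],
    [0, 0, 0],
    [0, 0, 0],
    [0, 0, 0],
    [0, 0, 0],
  ],
)

```text
t: 8.45
tool_pos: [0.5505, 0.0355, 0.037]
orientation: [2.391, 2.033, -0.0]
force: [-1.2, -6.1, 7.4]
opening: 0.0466
gripper_force: 3.8
```

```bash
python3 chk.py w7
```

```text
8.45 [-0.10070451  0.00259657] [0.55050888 0.03547364 0.03695504] [-1.19336331 -6.08962721  7.4300241 ] 0.04659101397540509
[ 232  100   71   95 3470] ((-43.00151062011719, -3.2343597412109375), (51.176815032958984, 38.68268585205078), 3.6581151485443115) [-0.01683545  0.01709718] [-0.06853289 -0.02158915]
```

Request:
play_rows(
  slide=[
    [0.02, 0, 0],
    [0.02, 0, 0],
    [0.02, 0, 0],
    [0.02, 0, 0],
    [0.02, 0, 0],
    [0.012, 0, 0],
    [0.008, 0, 0],
    [0.008, 0, 0],
  ],
  twist=[
    [0, 0, 0],
    [0, 0, 0],
    [0, 0, 0],
    [0, 0, 0],
    [0, 0, 0],
    [0, 0, 0],
    [0, 0, 0],
    [0, 0, 0],
  ],
)

```text
t: 9.3
tool_pos: [0.5547, 0.0685, 0.0352]
orientation: [-2.393, -2.035, 0.0]
force: [-1.0, -3.6, -3.1]
opening: 0.0466
gripper_force: 1.7
```

```bash
python3 chk.py w8
```

```text
9.3 [-0.06746714  0.0036854 ] [0.55469051 0.06846489 0.03515449] [-0.99820363 -3.56374997 -3.12131435] 0.04659683120862405
[ 189  158  156   73 6024] ((-38.30970001220703, -1.0738563537597656), (41.631046295166016, 90.89466094970703), 1.283468246459961) [-0.01671201  0.0440426 ] [-0.05876142 -0.04637752]
```

View pics/w8.png

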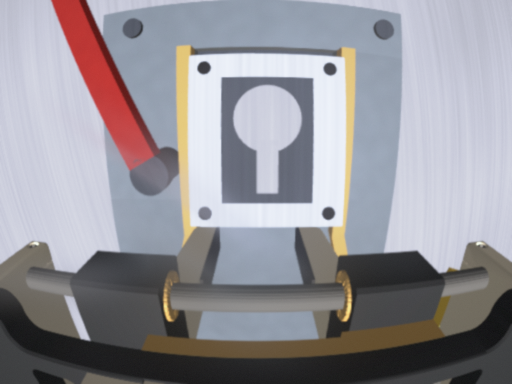

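The insert is between the rails with its nose in the pocket and its trailing edge at v≈227, about 7 mm short. The red lever is open on the left.

Request:
play_rows(
  slide=[
    [0.008, 0, 0],
    [0.008, 0, 0],
    [0.008, 0, 0],
    [0.006, 0, 0],
    [0, 0, 0],
    [0, 0, 0],
    [0, 0, 0],
    [0, 0, 0],
  ],
  twist=[
    [0, 0, 0],
    [0, 0, 0],
    [0, 0, 0],
    [0, 0, 0],
    [0, 0, 0],
    [0, 0, 0],
    [0, 0, 0],
    [0, 0, 0],
  ],
)

```text
t: 10.15
tool_pos: [0.5561, 0.076, 0.0354]
orientation: [-2.393, -2.035, -0.001]
force: [-0.9, -0.4, -0.9]
opening: 0.0465
gripper_force: 0.6
```

```bash
cat >> chk.py <<'E'
m=(abs(w[...,2]-.06)<.012)&(p.min(-1)>120)&(np.ptp(p.astype(int),axis=-1)<40)&(abs(w[...,1])<.044)&(abs(w[...,0])<.08)
q=w[m];print('ext',np.percentile(q,[.5,99.5],axis=0).round(4))
A=np.c_[q[:,:2],np.ones(len(q))];k=np.linalg.lstsq(A,q[:,2],rcond=None)[0];print('plane slope x,y, z0',k, 'z at ends',k[2]-.05*k[0],k[2]+.05*k[0])
E
python3 chk.py w9
```

```text
10.15 [-0.05983167  0.00343626] [0.55614413 0.07596486 0.03544944] [-0.88270898 -0.37595344 -0.87456176] 0.046457912615752536
[ 189  165  155   66 5153] ((-32.18708801269531, -1.1922836303710938), (37.72732162475586, 90.069091796875), 0.5824782252311707) [-0.01359531  0.0437648 ] [-0.05135802 -0.04628828]
ext [[-0.0496 -0.0436  0.0525]
 [ 0.0497  0.0434  0.0665]]
plane slope x,y, z0 [-0.12289959  0.00055231  0.05973694] z at ends 0.06588192049450228 0.05359196174819457
```

Request:
play_rows(
  slide=[
    [0.008, 0, 0],
    [0.004, 0, 0],
    [0, 0, 0],
    [0, 0, 0],
    [0, 0, 0],
    [0, 0, 0],
    [0, 0, 0],
    [0, 0, 0],
  ],
  twist=[
    [0, 0, 0],
    [0, 0, 0],
    [0, 0, 0],
    [0, 0, 0],
    [0, 0, 0],
    [0, 0, 0],
    [0, 0, 0],
    [0, 0, 0],
  ],
)

```text
t: 11.0
tool_pos: [0.5566, 0.0788, 0.0354]
orientation: [2.393, 2.035, 0.001]
force: [0.4, -0.5, -0.6]
opening: 0.0463
gripper_force: 0.2
```

```bash
python3 chk.py w10
```

```text
11.0 [-0.05695873  0.00343189] [0.55660283 0.07880095 0.03536385] [ 0.41873093 -0.45506512 -0.56087704] 0.046305105140953644
[200 223  17   8  75] ((-46.56900405883789, 33.49763870239258), (9.324700355529785, 1.7224647998809814), 84.19514465332031) [-0.04581223  0.03821787] [-0.04789738  0.0289463 ]
ext [[-0.0468 -0.0436  0.0525]
 [ 0.0526  0.0433  0.0636]]
plane slope x,y, z0 [-0.08344525  0.00140953  0.05810828] z at ends 0.06228054021216867 0.05393601480521236
```

Tilted 8 mm with the trailing end high on the roller, as described. I'll lift, go over the trailing end and come down.

Request:
play_rows(
  slide=[
    [-0.012, 0, -0.02],
    [0, 0, -0.11],
    [0, 0, -0.11],
    [0.06, 0.014, 0],
    [0.056, 0, 0],
    [0, 0, 0.05],
    [0, 0, 0.03],
    [0, 0, 0],
  ],
  twist=[
    [0, 0, 0],
    [0, 0, 0],
    [0, 0, 0],
    [0, 0, 0],
    [0, 0, 0],
    [0, 0, 0],
    [0, 0, 0],
    [0, 0, 0],
  ],
)

```text
t: 11.85
tool_pos: [0.5614, 0.1035, 0.0715]
orientation: [-2.39, -2.034, 0.008]
force: [-0.1, 0.4, -0.5]
opening: 0.0464
gripper_force: 0.0
```

Request:
play_rows(
  slide=[
    [0, 0, 0.008],
    [0, 0, 0.008],
    [0, 0, 0.006],
    [0, 0, 0.006],
    [0, 0, 0.004],
    [0, 0, 0.004],
    [0, 0, 0],
    [0, 0, 0],
  ],
  twist=[
    [0, 0, 0],
    [0, 0, 0],
    [0, 0, 0],
    [0, 0, 0],
    [0, 0, 0],
    [0, 0, 0],
    [0, 0, 0],
    [0, 0, 0],
  ],
)

```text
t: 12.65
tool_pos: [0.5641, 0.1038, 0.0663]
orientation: [2.393, 2.035, 0.0]
force: [0.2, -0.4, -0.5]
opening: 0.0462
gripper_force: 0.0
```

```bash
python3 chk.py w11
```

```text
12.65 [-3.10999593e-02 -4.48093540e-05] [0.56412554 0.10378438 0.06631479] [ 0.17572255 -0.40309393 -0.48676913] 0.0461673129076711
[272 237   7   4  10] ((-45.143836975097656, -12.128483772277832), (1.924519658088684, 4.718265533447266), 12.623896598815918) [-0.04399693 -0.00995434] [-0.04646537 -0.01429946]
ext [[-0.0464 -0.0436  0.0525]
 [ 0.0526  0.0433  0.0622]]
plane slope x,y, z0 [-0.08166058  0.00061982  0.05810936] z at ends 0.06219239356741893 0.05402633563955131
```

Request:
play_rows(
  slide=[
    [0, 0, 0.008],
    [0, 0, 0.008],
    [0, 0, 0.008],
    [0, 0, 0.008],
    [0, 0, 0.004],
    [0, 0, 0.004],
    [0, 0, 0],
    [0, 0, 0],
  ],
  twist=[
    [0, 0, 0],
    [0, 0, 0],
    [0, 0, 0],
    [0, 0, 0],
    [0, 0, 0],
    [0, 0, 0],
    [0, 0, 0],
    [0, 0, 0],
  ],
)

```text
t: 13.5
tool_pos: [0.5641, 0.1038, 0.0563]
orientation: [-2.393, -2.035, -0.0]
force: [0.8, 0.3, 0.0]
opening: 0.0463
gripper_force: 0.0
```

The tips pass through again, so contact should come lower. I'll continue in small steps and watch the force.

Request:
play_rows(
  slide=[
    [0, 0, 0.012],
    [0, 0, 0.012],
    [0, 0, 0.008],
    [0, 0, 0.008],
    [0, 0, 0.004],
    [0, 0, 0],
    [0, 0, 0],
    [0, 0, 0],
  ],
  twist=[
    [0, 0, 0],
    [0, 0, 0],
    [0, 0, 0],
    [0, 0, 0],
    [0, 0, 0],
    [0, 0, 0],
    [0, 0, 0],
    [0, 0, 0],
  ],
)

```text
t: 14.3
tool_pos: [0.5642, 0.1038, 0.0454]
orientation: [2.393, 2.035, 0.0]
force: [-0.4, -0.1, -1.1]
opening: 0.0463
gripper_force: 0.0
```

Request:
play_rows(
  slide=[
    [0, 0, 0.006],
    [0, 0, 0.006],
    [0, 0, 0.004],
    [0, 0, 0],
    [0, 0, 0],
    [0, 0, 0],
    [0, 0, 0],
    [0, 0, 0],
  ],
  twist=[
    [0, 0, 0],
    [0, 0, 0],
    [0, 0, 0],
    [0, 0, 0],
    [0, 0, 0],
    [0, 0, 0],
    [0, 0, 0],
    [0, 0, 0],
  ],
)

```text
t: 15.1
tool_pos: [0.5641, 0.1038, 0.0413]
orientation: [2.393, 2.035, 0.0]
force: [0.5, 1.2, -0.4]
opening: 0.0464
gripper_force: 0.0
```

Request:
play_rows(
  slide=[
    [0, 0, 0.006],
    [0, 0, 0.006],
    [0, 0, 0.004],
    [0, 0, 0],
    [0, 0, 0],
    [0, 0, 0],
    [0, 0, 0],
    [0, 0, 0],
  ],
  twist=[
    [0, 0, 0],
    [0, 0, 0],
    [0, 0, 0],
    [0, 0, 0],
    [0, 0, 0],
    [0, 0, 0],
    [0, 0, 0],
    [0, 0, 0],
  ],
)

```text
t: 15.9
tool_pos: [0.5641, 0.1038, 0.0373]
orientation: [-2.393, -2.035, 0.0]
force: [0.2, 0.5, 0.4]
opening: 0.0466
gripper_force: 0.0
```

Request:
play_rows(
  slide=[
    [0, 0, 0.006],
    [0, 0, 0.006],
    [0, 0, 0.004],
    [0, 0, 0],
    [0, 0, 0],
    [0, 0, 0],
    [0, 0, 0],
    [0, 0, 0],
  ],
  twist=[
    [0, 0, 0],
    [0, 0, 0],
    [0, 0, 0],
    [0, 0, 0],
    [0, 0, 0],
    [0, 0, 0],
    [0, 0, 0],
    [0, 0, 0],
  ],
)

```text
t: 16.7
tool_pos: [0.5641, 0.1038, 0.0333]
orientation: [2.393, 2.035, 0.0]
force: [-0.5, 0.3, 0.5]
opening: 0.0462
gripper_force: 0.0
```

```bash
python3 chk.py w12
```

```text
16.7 [-3.10812348e-02 -4.94294836e-05] [0.56413306 0.10380214 0.03329133] [-0.53945717  0.32871817  0.45699247] 0.04621503458737508
[193 225  23   8  82] ((-20.936538696289062, 31.724884033203125), (12.451959609985352, 1.323325514793396), 88.4995346069336) [-0.02031747  0.03796376] [-0.02170429  0.02551407]
ext [[-0.048  -0.0436  0.0521]
 [ 0.0506  0.0433  0.0644]]
plane slope x,y, z0 [-0.00684414  0.0021348   0.05418193] z at ends 0.05452413330417752 0.05383971904309781
```

Request:
play_rows(
  slide=[
    [0, 0, -0.02],
    [0, 0, -0.05],
    [0, 0, -0.1],
    [0, 0, -0.15],
    [0, 0, -0.16],
    [-0.1, 0, 0],
    [-0.1, 0, 0],
    [0, 0, 0],
  ],
  twist=[
    [0, 0, 0],
    [0, 0, 0],
    [0, 0, 0],
    [0, 0, 0],
    [0, 0, 0],
    [0, 0, 0],
    [0, 0, 0],
    [0, 0, 0],
  ],
  fingers=1,
)

```text
t: 17.55
tool_pos: [0.5564, 0.0522, 0.1551]
orientation: [2.394, 2.032, 0.002]
force: [0.5, -0.7, -0.2]
opening: 0.0005
gripper_force: 0.0
```

```bash
python3 chk.py w13
```

```text
17.55 [-0.08328111 -0.00060705] [0.55642783 0.05217107 0.15508669] [ 0.49264607 -0.67103893 -0.17997253] 0.0004751539641320696
[164 107   1   1   1] ((-1.464406967163086, 88.56344604492188), (0.0, 0.0), 0.0) [-0.00146441  0.08856344] [-0.00146441  0.08856344]
ext [[-0.0469 -0.0436  0.0514]
 [ 0.0521  0.0437  0.0559]]
plane slope x,y, z0 [0.0020186  0.00080484 0.05350687] z at ends 0.05340594252723712 0.053607802213249824
```

View pics/w13.png

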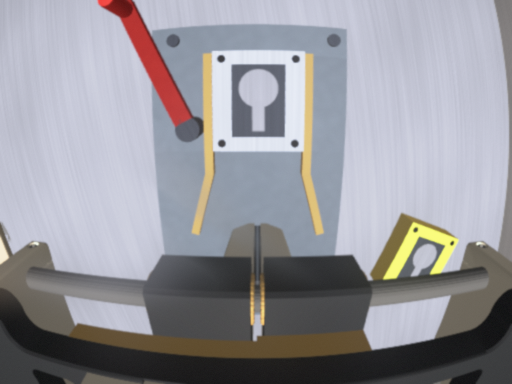

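The wrist view shows the insert home and level between the rails, with its top at 0.0535. The lever is still open, pivot at (188,129) and grip at (115,5).

```bash
cat > lev.py <<'E'
import sys
from fit import *
s,p,w=ins(sys.argv[1]);p=p.astype(int)
H=np.array([-.025,.067])
m=(p[...,0]>100)&(p[...,0]>2.5*p[...,1])&(p[...,0]>2.5*p[...,2])&(abs(w[...,2]-.068)<.004)
o=w[m][:,:2]-H;r=np.linalg.norm(o,axis=1);o=o[(r>.03)&(r<.16)]
a=np.arctan2(*np.median(o/np.linalg.norm(o,axis=1,keepdims=True),axis=0)[::-1])
t=F(s['tool_pos'])
ori=cv2.Rodrigues(s['orientation'])[0];yaw=np.arctan2(ori[1,0],ori[0,0])-th
k=H+.14*np.array([np.cos(a),np.sin(a)])
R=np.array([[np.cos(yaw),np.sin(yaw)],[np.sin(yaw),-np.cos(yaw)]]) # tool x,y axes in fixture (columns)
print('n',len(o),'angle',a,'q',.5-a,'knob',k,'tool',t,s['tool_pos'][2],'yaw deg',np.degrees(yaw),'F',s['force'],'t',s['t'])
print('knob in tool xy',R.T@(k-t),'hinge in tool xy',R.T@(H-t),'radial/tang force',R.T@(RF.T@s['force'][:2]),'q6',s['q'][5])
E
python3 lev.py w14
```

```text
n 1800 angle 0.4411568677499457 q 0.058843132250054275 knob [0.10159616 0.12677802] tool [-0.08199862 -0.00036748] 0.15462910625873966 yaw deg -0.253524324687701 F [0.03984889 0.91448194 0.18892633] t 17.6
knob in tool xy [ 0.18303039 -0.12795663] hinge in tool xy [ 0.05669997 -0.06761903] radial/tang force [ 0.90879974 -0.10930769] q6 0.16734729096928722
```

Request:
play_rows(
  slide=[
    [0.11, -0.111, 0],
    [0.11, -0.111, 0],
    [0.11, -0.111, 0],
    [0.11, -0.111, 0],
    [0.11, -0.111, 0],
    [0.11, -0.111, 0],
    [0, 0, 0],
    [0, 0, 0],
  ],
  twist=[
    [0, 0, 0],
    [0, 0, 0],
    [0, 0, 0],
    [0, 0, 0],
    [0, 0, 0],
    [0, 0, 0],
    [0, 0, -0.14],
    [0, 0, -0.14],
  ],
)

```text
t: 18.45
tool_pos: [0.417, 0.2462, 0.1536]
orientation: [-2.059, -2.372, -0.001]
force: [-0.2, 0.8, -0.3]
opening: 0.0003
gripper_force: 0.0
```

Request:
play_rows(
  slide=[
    [0, 0, 0],
    [0, 0, 0.1],
    [0, 0, 0.1],
    [0, 0, 0.08],
    [0, 0, 0.05],
    [0, 0, 0],
    [0, 0, 0],
    [0, 0, 0],
  ],
  twist=[
    [0, 0, -0.14],
    [0, 0, 0],
    [0, 0, 0],
    [0, 0, 0],
    [0, 0, 0],
    [0, 0, 0],
    [0, 0, 0],
    [0, 0, 0],
  ],
)

```text
t: 19.25
tool_pos: [0.4191, 0.2446, 0.0722]
orientation: [1.891, 2.508, 0.003]
force: [-0.4, 0.3, -0.2]
opening: 0.0008
gripper_force: 0.0
```

```bash
python3 lev.py w15
```

```text
n 172 angle 0.5111069828549164 q -0.011106982854916403 knob [0.0971085  0.13548003] tool [0.08504343 0.16541264] 0.0721640713741504 yaw deg 25.066954171539333 F [-0.37021318  0.28300946 -0.19335025] t 19.25
knob in tool xy [-0.00175306  0.03222505] hinge in tool xy [-0.14137399  0.0425206 ] radial/tang force [ 0.37393042 -0.27807948] q6 0.14387181633408042
```

View pics/w15.png

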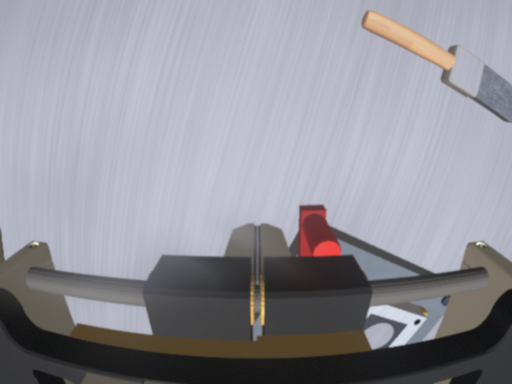

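The post is just to the right of the shut fingers (tool +y side) at (320,235), with a gap of about 15 mm. I'll approach it, then sweep about the hinge.

Request:
play_rows(
  slide=[
    [0, 0.048, 0],
    [0.006, 0.034, 0],
    [0.006, 0.034, 0],
    [0.006, 0.034, 0],
    [0.006, 0.034, 0],
    [0.006, 0.034, 0],
    [0.006, 0.034, 0],
    [0.006, 0.034, 0],
  ],
  twist=[
    [0, 0, 0],
    [0, 0, 0.0573],
    [0, 0, 0.0573],
    [0, 0, 0.0573],
    [0, 0, 0.0573],
    [0, 0, 0.0573],
    [0, 0, 0.0573],
    [0, 0, 0.0573],
  ],
)

```text
t: 20.1
tool_pos: [0.488, 0.2645, 0.0719]
orientation: [-2.375, -2.056, -0.002]
force: [-2.4, 3.0, 1.7]
opening: 0.0005
gripper_force: 1.6
```

```bash
python3 lev.py w16
```

```text
n 5 angle 0.11301422396592922 q 0.3869857760340708 knob [0.1141069  0.08278833] tool [0.11553121 0.10052334] 0.07187730472325121 yaw deg 0.8651406502820158 F [-2.37435674  2.95430087  1.73018337] t 20.1
knob in tool xy [-0.00169194  0.01771148] hinge in tool xy [-0.14102136  0.03139764] radial/tang force [ 2.58375815 -2.77302315] q6 0.5468351270521439
```

Request:
play_rows(
  slide=[
    [0.0056, 0.0283, 0],
    [0.0056, 0.0283, 0],
    [0.0056, 0.0283, 0],
    [0.0056, 0.0283, 0],
    [0.0056, 0.0283, 0],
    [0.0056, 0.0283, 0],
    [0.0056, 0.0283, 0],
    [0.0056, 0.0283, 0],
  ],
  twist=[
    [0, 0, 0.0477],
    [0, 0, 0.0477],
    [0, 0, 0.0477],
    [0, 0, 0.0477],
    [0, 0, 0.0477],
    [0, 0, 0.0477],
    [0, 0, 0.0477],
    [0, 0, 0.0477],
  ],
)

```text
t: 20.95
tool_pos: [0.5444, 0.2578, 0.0717]
orientation: [-2.733, -1.546, -0.002]
force: [-3.7, 4.1, 2.0]
opening: 0.0001
gripper_force: 2.6
```

```bash
cat > st.py <<'E'
from fit import *
s=robot.read_state();t=F(s['tool_pos']);H=np.array([-.025,.067])
ori=cv2.Rodrigues(s['orientation'])[0];yaw=(np.arctan2(ori[1,0],ori[0,0])-th+np.pi)%(2*np.pi)-np.pi
R=np.array([[np.cos(yaw),np.sin(yaw)],[np.sin(yaw),-np.cos(yaw)]])
h=R.T@(H-t);q=.5-(yaw+np.arcsin((h[1]-.0265)/.14))
print('t',s['t'],'yaw',yaw,'hinge in tool',h,'q if touching',q,'f tool xy',R.T@(RF.T@s['force'][:2]),'gf',s['gripper_force'],'q6',s['q'][5],'z',s['tool_pos'][2])
E
python3 st.py
```

```text
t 20.95 yaw -0.382592438545414 hinge in tool [-0.14119774  0.03180321] q if touching 0.8447032678223443 f tool xy [ 1.61053544 -5.29331449] gf 2.6424097269773483 q6 0.8969790580113698 z 0.07171340744364138
```

Request:
play_rows(
  slide=[
    [0.0056, 0.0283, 0],
    [0.0056, 0.0283, 0],
    [0.0056, 0.0283, 0],
    [0.0056, 0.0283, 0],
    [0.0056, 0.0283, 0],
    [0.0056, 0.0283, 0],
    [0, 0, 0],
    [0, 0, 0],
  ],
  twist=[
    [0, 0, 0.0477],
    [0, 0, 0.0477],
    [0, 0, 0.0477],
    [0, 0, 0.0477],
    [0, 0, 0.0477],
    [0, 0, 0.0477],
    [0, 0, 0],
    [0, 0, 0],
  ],
)

```text
t: 21.75
tool_pos: [0.5833, 0.2377, 0.0717]
orientation: [-2.933, -1.123, -0.003]
force: [-1.0, 3.0, 1.3]
opening: 0.0003
gripper_force: 1.4
```

```bash
python3 st.py
```

```text
t 21.75 yaw -0.6807409737718557 hinge in tool [-0.14120217  0.03094971] q if touching 1.1489519706445328 f tool xy [ 1.25320493 -2.96888346] gf 1.3739266991615295 q6 1.144582827287967 z 0.0716862230779912
```

Request:
play_rows(
  slide=[
    [0.0056, 0.0283, 0],
    [0.0056, 0.0283, 0],
    [0.0056, 0.0283, 0],
    [0.0056, 0.0283, 0],
    [0.0056, 0.0283, 0],
    [0, 0, 0],
    [0, 0, 0],
    [0, 0, 0],
  ],
  twist=[
    [0, 0, 0.0477],
    [0, 0, 0.0477],
    [0, 0, 0.0477],
    [0, 0, 0.0477],
    [0, 0, 0.0477],
    [0, 0, 0],
    [0, 0, 0],
    [0, 0, 0],
  ],
)

```text
t: 22.55
tool_pos: [0.6094, 0.2128, 0.0713]
orientation: [3.051, 0.749, 0.001]
force: [0.1, 2.8, 2.1]
opening: 0.0007
gripper_force: 1.2
```

```bash
python3 st.py
```

```text
t 22.55 yaw -0.9307694070521282 hinge in tool [-0.14077783  0.03075562] q if touching 1.4003674169271672 f tool xy [ 1.42576625 -2.46690396] gf 1.2142683193087578 q6 1.346221220006758 z 0.07129552210495382
```

Request:
play_rows(
  slide=[
    [0.0036, 0.017, 0],
    [0.0036, 0.017, 0],
    [0.0036, 0.017, 0],
    [0.0036, 0.017, 0],
    [0.0024, 0.0113, 0],
    [0.0024, 0.0113, 0],
    [0, 0, 0],
    [0, 0, 0],
  ],
  twist=[
    [0, 0, 0.0286],
    [0, 0, 0.0286],
    [0, 0, 0.0286],
    [0, 0, 0.0286],
    [0, 0, 0.0191],
    [0, 0, 0.0191],
    [0, 0, 0],
    [0, 0, 0],
  ],
)

```text
t: 23.35
tool_pos: [0.623, 0.194, 0.0711]
orientation: [-3.101, -0.502, -0.001]
force: [0.7, 3.2, 2.3]
opening: 0.0003
gripper_force: 1.7
```

```bash
python3 st.py
```

```text
t 23.35 yaw -1.0908807562299465 hinge in tool [-0.14096745  0.03070512] q if touching 1.560839655922177 f tool xy [ 1.68452711 -2.79385653] gf 1.7249828204512596 q6 1.4731150306575866 z 0.07110782773404127
```

Request:
play_rows(
  slide=[
    [0.0024, 0.0113, 0],
    [0.0024, 0.0113, 0],
    [0.0024, 0.0113, 0],
    [0, 0, 0],
    [0, 0, 0],
    [0, 0, 0],
    [0, 0, 0],
    [0, 0, 0],
  ],
  twist=[
    [0, 0, 0.0191],
    [0, 0, 0.0191],
    [0, 0, 0.0191],
    [0, 0, 0],
    [0, 0, 0],
    [0, 0, 0],
    [0, 0, 0],
    [0, 0, 0],
  ],
)

```text
t: 24.15
tool_pos: [0.6266, 0.1859, 0.0702]
orientation: [3.114, 0.408, -0.002]
force: [-0.1, 0.6, 0.2]
opening: 0.0002
gripper_force: 0.2
```

```bash
python3 st.py; python3 lev.py w17
```

```text
t 24.15 yaw -1.15158150413268 hinge in tool [-0.14023937  0.0303593 ] q if touching 1.6240115565347635 f tool xy [ 0.0960326  -0.64248261] gf 0.2292364602908492 q6 1.5207574404636335 z 0.07022150229976422
n 121 angle -1.0883192159591966 q 1.5883192159591966 knob [ 0.03995649 -0.05701877] tool [ 0.05981396 -0.04873832] 0.07022150229976422 yaw deg -65.98075995212973 F [-0.07261652  0.64554861  0.18273066] t 24.15
knob in tool xy [-0.00051942  0.02150849] hinge in tool xy [-0.14023937  0.0303593 ] radial/tang force [ 0.0960326  -0.64248261] q6 1.5207574404636335
```

The force has eased to about 0.6 N, so the dead point is near. I'll make two more small steps.

Request:
play_rows(
  slide=[
    [0.0024, 0.0113, 0],
    [0.0024, 0.0113, 0],
    [0, 0, 0],
    [0, 0, 0],
    [0, 0, 0],
    [0, 0, 0],
    [0, 0, 0],
    [0, 0, 0],
  ],
  twist=[
    [0, 0, 0.0191],
    [0, 0, 0.0191],
    [0, 0, 0],
    [0, 0, 0],
    [0, 0, 0],
    [0, 0, 0],
    [0, 0, 0],
    [0, 0, 0],
  ],
)

```text
t: 25.0
tool_pos: [0.6298, 0.181, 0.0709]
orientation: [3.122, 0.345, 0.001]
force: [0.2, 1.0, -1.0]
opening: 0.0003
gripper_force: 0.3
```

```bash
python3 st.py; python3 lev.py w18
```

```text
t 25.0 yaw -1.1915655255024729 hinge in tool [-0.14095642  0.03049304] q if touching 1.663039963095226 f tool xy [ 0.42139895 -0.97167284] gf 0.2713680826127529 q6 1.5522409596881392 z 0.0709101053086296
n 122 angle -1.1284539880937334 q 1.6284539880937334 knob [ 0.03492805 -0.05952521] tool [ 0.05550941 -0.05265271] 0.0709101053086296 yaw deg -68.27167562457976 F [ 0.19877219  1.04029554 -1.02955227] t 25.0
knob in tool xy [-0.00123514  0.02166329] hinge in tool xy [-0.14095642  0.03049304] radial/tang force [ 0.42139895 -0.97167284] q6 1.5522409596881392
```

Request:
play_rows(
  slide=[
    [0.0024, 0.0113, 0],
    [0.0024, 0.0113, 0],
    [0.0024, 0.0113, 0],
    [0, 0, 0],
    [0, 0, 0],
    [0, 0, 0],
    [0, 0, 0],
    [0, 0, 0],
  ],
  twist=[
    [0, 0, 0.0191],
    [0, 0, 0.0191],
    [0, 0, 0.0191],
    [0, 0, 0],
    [0, 0, 0],
    [0, 0, 0],
    [0, 0, 0],
    [0, 0, 0],
  ],
)

```text
t: 25.85
tool_pos: [0.633, 0.173, 0.0707]
orientation: [3.131, 0.252, -0.0]
force: [-0.1, -0.3, 0.3]
opening: 0.0005
gripper_force: 0.0
```

```bash
python3 st.py; python3 lev.py w19
```

```text
t 25.85 yaw -1.251573394262306 hinge in tool [-0.14078152  0.03050908] q if touching 1.72293322666518 f tool xy [-0.15452981  0.24278457] gf 0.0 q6 1.5992876703673953 z 0.07070516751704163
n 134 angle -1.1879320216926292 q 1.6879320216926292 knob [ 0.02730105 -0.06286378] tool [ 0.04814904 -0.05709455] 0.07070516751704163 yaw deg -71.70987324209314 F [-0.11377085 -0.26434826  0.27781505] t 25.85
knob in tool xy [-0.00106494  0.0216053 ] hinge in tool xy [-0.14078152  0.03050908] radial/tang force [-0.15452981  0.24278457] q6 1.5992876703673953
```

Request:
play_rows(
  slide=[
    [0.0024, 0.0113, 0],
    [0.0024, 0.0113, 0],
    [0, 0, 0],
    [0, 0, 0],
    [0, 0, 0],
    [0, 0, 0],
    [0, 0, 0],
    [0, 0, 0],
  ],
  twist=[
    [0, 0, 0.0191],
    [0, 0, 0.0191],
    [0, 0, 0],
    [0, 0, 0],
    [0, 0, 0],
    [0, 0, 0],
    [0, 0, 0],
    [0, 0, 0],
  ],
)

```text
t: 26.7
tool_pos: [0.6351, 0.1677, 0.0708]
orientation: [3.136, 0.189, 0.0]
force: [-0.4, 0.8, 0.4]
opening: 0.0004
gripper_force: 0.0
```

```bash
python3 st.py; python3 lev.py w20
```

```text
t 26.7 yaw -1.2914994074045234 hinge in tool [-0.14086778  0.03062044] q if touching 1.7620634420262007 f tool xy [-0.24953368 -0.86137861] gf 0.0 q6 1.6305977715952957 z 0.07077557689775173
n 131 angle -1.2278134068227813 q 1.7278134068227813 knob [ 0.02208169 -0.0648458 ] tool [ 0.0432683  -0.05996765] 0.07077557689775173 yaw deg -73.99746528792605 F [-0.3512462   0.82514622  0.39001018] t 26.7
knob in tool xy [-0.0011516   0.02171043] hinge in tool xy [-0.14086778  0.03062044] radial/tang force [-0.24953368 -0.86137861] q6 1.6305977715952957
```

I've used all ten picture views, so I'll locate the lever numerically from red pixels at post height.

```bash
cat > red.py <<'E'
import sys
from fit import *
H=np.array([-.025,.067])
s,p,w=ins(sys.argv[1]);p=p.astype(int)
m=(p[...,0]>90)&(p[...,0]>2.5*p[...,1])&(p[...,0]>2.5*p[...,2])
for lo,hi in[(.058,.064),(.064,.072),(.072,.108),(.108,.12)]:
    q=w[m&(w[...,2]>lo)&(w[...,2]<hi)]
    if len(q):
        c=np.median(q,axis=0);o=c[:2]-H;print('wrist',lo,len(q),c.round(4),'rad',np.linalg.norm(o).round(3),'q',(.5-np.arctan2(o[1],o[0])).round(3))
for n in('side','scene'):
    p,d=cams.read_camera(n);p=p.astype(int);c=cams.get_calibration(n);T=c['world_from_camera']
    v,u=np.nonzero((p[...,0]>90)&(p[...,0]>2.5*p[...,1])&(p[...,0]>2.5*p[...,2])&(d>0))
    X=np.c_[(u-c['cx'])/c['fx'],(v-c['cy'])/c['fy'],np.ones(len(u))]*d[v,u][:,None]
    w=X@T[:3,:3].T+T[:3,3];f=(w[:,:2]-PF)@RF-H;r=np.linalg.norm(f,axis=1)
    for lo,hi in[(.056,.074),(.074,.12)]:
        k=(r<.17)&(r>.04)&(w[:,2]>lo)&(w[:,2]<hi)
        if k.sum():
            c=np.median(f[k],axis=0);print(n,lo,k.sum(),c.round(4),'q',(.5-np.arctan2(c[1],c[0])).round(3))
E
python3 red.py w21
```

```text
wrist 0.064 129 [ 0.0248 -0.0734  0.0687] rad 0.149 q 1.73
wrist 0.072 109 [ 0.0244 -0.074   0.1029] rad 0.149 q 1.734
wrist 0.108 535 [ 0.0218 -0.0694  0.1143] rad 0.144 q 1.74
scene 0.056 212 [ 0.0278 -0.0908] q 1.773
scene 0.074 43 [ 0.0427 -0.1408] q 1.777
```

Request:
play_rows(
  slide=[
    [0.0024, 0.0113, 0],
    [0.0024, 0.0113, 0],
    [0, 0, 0],
    [0, 0, 0],
    [0, 0, 0],
    [0, 0, 0],
    [0, 0, 0],
    [0, 0, 0],
  ],
  twist=[
    [0, 0, 0.0191],
    [0, 0, 0.0191],
    [0, 0, 0],
    [0, 0, 0],
    [0, 0, 0],
    [0, 0, 0],
    [0, 0, 0],
    [0, 0, 0],
  ],
)

```text
t: 27.7
tool_pos: [0.6368, 0.1623, 0.0707]
orientation: [3.139, 0.126, -0.0]
force: [0.1, -0.1, -0.3]
opening: 0.0002
gripper_force: 0.0
```

```bash
python3 st.py; python3 red.py w22
```

```text
t 27.7 yaw -1.331470774060063 hinge in tool [-0.14086551  0.03065199] q if touching 1.801809333127153 f tool xy [0.13994462 0.06750156] gf 0.0 q6 1.6618584583339295 z 0.07072284626290487
wrist 0.064 130 [ 0.0196 -0.0751  0.0687] rad 0.149 q 1.767
wrist 0.072 131 [ 0.0186 -0.0759  0.1024] rad 0.149 q 1.774
wrist 0.108 552 [ 0.0162 -0.0713  0.1143] rad 0.144 q 1.781
scene 0.056 210 [ 0.0235 -0.0894] q 1.814
scene 0.074 51 [ 0.0375 -0.1421] q 1.813
```

Request:
play_rows(
  slide=[
    [0.0024, 0.0113, 0],
    [0.0024, 0.0113, 0],
    [0, 0, 0],
    [0, 0, 0],
    [0, 0, 0],
    [0, 0, 0],
    [0, 0, 0],
    [0, 0, 0],
  ],
  twist=[
    [0, 0, 0.0191],
    [0, 0, 0.0191],
    [0, 0, 0],
    [0, 0, 0],
    [0, 0, 0],
    [0, 0, 0],
    [0, 0, 0],
    [0, 0, 0],
  ],
)

```text
t: 28.65
tool_pos: [0.6385, 0.1568, 0.0708]
orientation: [-3.141, -0.064, -0.0]
force: [0.3, -0.2, -0.2]
opening: 0.0008
gripper_force: 0.0
```

```bash
python3 st.py; python3 red.py w23
```

```text
t 28.65 yaw -1.3714761671919233 hinge in tool [-0.1409276   0.03069689] q if touching 1.8414938768584366 f tool xy [0.33253789 0.2063594 ] gf 0.0 q6 1.6931443251345737 z 0.0707626946259436
wrist 0.064 122 [ 0.0133 -0.0772  0.0688] rad 0.149 q 1.811
wrist 0.072 126 [ 0.013  -0.0773  0.1025] rad 0.149 q 1.813
wrist 0.108 559 [ 0.0103 -0.0728  0.1143] rad 0.144 q 1.823
scene 0.056 206 [ 0.0202 -0.0911] q 1.853
scene 0.074 62 [ 0.0312 -0.143 ] q 1.856
```

Request:
play_rows(
  slide=[
    [0.0024, 0.0113, 0],
    [0.0024, 0.0113, 0],
    [0, 0, 0],
    [0, 0, 0],
    [0, 0, 0],
    [0, 0, 0],
    [0, 0, 0],
    [0, 0, 0],
  ],
  twist=[
    [0, 0, 0.0191],
    [0, 0, 0.0191],
    [0, 0, 0],
    [0, 0, 0],
    [0, 0, 0],
    [0, 0, 0],
    [0, 0, 0],
    [0, 0, 0],
  ],
)

```text
t: 29.6
tool_pos: [0.6398, 0.1512, 0.0707]
orientation: [3.142, 0.001, 0.0]
force: [0.8, -0.5, -0.1]
opening: 0.0003
gripper_force: 0.0
```

```bash
python3 st.py; python3 red.py w24
```

```text
t 29.6 yaw -1.4113767451285761 hinge in tool [-0.14093837  0.03070434] q if touching 1.8813412359784034 f tool xy [0.75907512 0.53263151] gf 0.0 q6 1.7243310117787616 z 0.07073903281538071
wrist 0.064 515 [-0.022  -0.0571  0.0687] rad 0.124 q 2.046
wrist 0.072 176 [-0.0206 -0.0805  0.103 ] rad 0.148 q 2.041
wrist 0.108 538 [-0.024  -0.0767  0.1142] rad 0.144 q 2.064
scene 0.056 188 [-0.0035 -0.0927] q 2.108
scene 0.074 68 [-0.0042 -0.147 ] q 2.099
```

Snapped fully shut (q≈2.07). I'll back off and lift clear.

Request:
play_rows(
  slide=[
    [0, -0.04, 0],
    [0, -0.04, 0],
    [0, 0, -0.08],
    [0, 0, -0.15],
    [0, 0, -0.15],
    [0, 0, -0.1],
    [0, 0, 0],
    [0, 0, 0],
  ],
  twist=[
    [0, 0, 0],
    [0, 0, 0],
    [0, 0, 0],
    [0, 0, 0],
    [0, 0, 0],
    [0, 0, 0],
    [0, 0, 0],
    [0, 0, 0],
  ],
)

```text
t: 30.55
tool_pos: [0.6401, 0.172, 0.1911]
orientation: [-3.141, -0.002, -0.002]
force: [-0.2, 0.1, 0.2]
opening: 0.0001
gripper_force: 0.0
```

```bash
python3 red.py w25; python3 chk.py w26|tail -3
```

```text
wrist 0.064 851 [-0.0255 -0.0215  0.0673] rad 0.088 q 2.076
wrist 0.108 199 [-0.0255 -0.0735  0.1128] rad 0.141 q 2.074
scene 0.056 193 [-0.0036 -0.0929] q 2.109
scene 0.074 68 [-0.0042 -0.1472] q 2.1
ext [[-0.0496 -0.0438  0.052 ]
 [ 0.0499  0.0307  0.0566]]
plane slope x,y, z0 [0.0033821  0.01013545 0.05433634] z at ends 0.0541672373317909 0.05450544763104543
```

```bash
python3 -c "
from plant import robot
print(robot.close_job())"
```

```text
the job is handed in; nothing more can be done
None
```

The job is handed in: by camera depth the insert is home and level in the pocket, the lever snapped shut on its own at about 2.07 rad, and I never went near the tube, jar or brush; early on the fingertips passed through the insert in simulation without moving it, so I pushed and pressed lower, and no press force was recorded at the ends of the moves that seated it.

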